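# Slide a jaw-model carrier under the reader's gantry and start it

### The arm

A 7-joint arm with a two-finger parallel gripper is mounted at the origin on the work surface. World frame = base frame: x ahead of the robot, y to its left, z up, the work surface at z = 0. Lengths are in mm, angles in rad, forces in N, time in s.
With the tool pointing down it reaches from about 400 to 925 mm from the base axis. Payload 4.1 kg.
Tool frame: the origin (TCP) lies midway between the tips of the shut fingers; the grasp point (between the pads) lies 19 mm behind it; z points along the fingers, y is the direction in which the jaws open and shut (so a half turn about z gives the same grasp; the last joint's range is limited). The gripper opens to 85 mm and grips with 20 to 120 N. Pads are 22 mm wide; open, the fingers measure 114 mm over their backs; the gripper's body (76 mm by 85 mm) begins 54 mm behind the grasp point. The pads swing forward as they close: fully open they stand 13 mm farther back than shut.
Start: joints at [1.192, 0.398, 0.045, 1.537, -0.019, 1.207, -0.051], TCP at [179.543, -624.746, 231.347] pointing down, gripper open.
Joint ranges: [-2.82, 2.82], [-0.49, 2.23], [-1.37, 1.46], [0, 2.46], [-1.36, 4.5], [0.23, 2], [-2.94, 2.94]. Speed limits (rad/s): [2.57, 2.57, 3.14, 3.14, 3.14, 3.14, 3.14].

### API

Orientations are given as a unit quaternion [w, x, y, z].
In Python, from plant import robot gives the robot as it stands.
- The arm moves only by the tool apply_moves, never from a script. Its argument "moves" is text: rows parted by semicolons, each of 7 numbers parted by spaces: the finger opening in mm, from 0 to 85.4, then the shift along the tool's x, y, z in mm, then the turn, a rotation vector about the tool's x, y, z in degrees. A call has 1 to 8 rows; each row is the pose to reach, as a shift and turn from the pose commanded when the call began, along the tool's axes at that moment; what a row does not reach only later rows make up. A row lasts 1/12 s, in which the tool goes at most 41.7 mm and 7.16 degrees, less where a joint would pass 70% of its speed; a pose out of reach is approached as far as the arm can. A call with a gripper value outside its range is refused whole. The fingers move at their own pace and stop on an object; the grip force is fixed at half the most. Time passes only in rows, so rows that repeat a pose let the fingers close. It gives the time, the measured TCP pose, the force and the opening at its end, in the units of the state.
- robot.get_state(): the state, without advancing time (a new reading comes with each control period).
- robot.read_camera(name): name is "scene" or "top"; returns the picture (400x640x3 uint8, blue, green, red); there is no depth.
- robot.camera_model(name): a dict with "fx", "fy", "cx", "cy" (pixels), "k1" (the pictures are not rectified: a ray, as slopes to the right and down, at radius r is drawn at 1 + k1 r^2 times it, then the intrinsics apply), "extrinsics" (4x4, takes a point from camera to world coordinates). Camera axes: x right, y down, z forward; pixel columns grow to the right and rows downward; lengths in mm; the calibration is good to about 2 mm. A picture is of the moment at which its call begins. camera_model takes no time and is no camera call.
- robot.close_job(): hands the job in, once; it reports no verdict.
The state is a dict: "clock": time; "joints": joint angles; "joint_vel": joint speeds; "effort": joint torques, N m; "tool_pos": TCP position; "tcp_rot": TCP orientation; "wrist_force": force on the tool from outside, world axes, zero at the start; "moment": the same for the moment, N m; "gripper_width": finger opening in mm.
Only numpy, scipy, OpenCV 4.12 (cv2) and the standard library are available. Lean on these libraries where they do the work, as an engineer would, in place of code of your own. Each camera call takes 0.05 s, during which the arm holds its last target. There are 200 camera calls.

### The job

Load the jaw model into the desktop reader: lay its carrier flat on the open end of the reader's bed, low end first, and push it under the low gantry until it is fully home against the end stop. Then press the start button on top of the reader right down and let it go. Leave the carton, the practice jaw and the mug where they stand.

Things in the scene. Friction and masses are not known exactly. Their poses are not given: they have to be found in the camera images.
- carrier_center (a point): Centre of the carrier's slab, 9 mm above its underside. A plain aluminium slab 56 mm wide (x), 150 long (y), 18 thick, with a white horseshoe jaw model on top, 52 wide (30 high in all); 0.25 to 0.6 kg, flat on the table at the robot's right. An end board 8 thick stands over the full width of its tail (-y), top 42 mm above the underside. Its other end (+y), the low end, goes in first. z up.
- carrier_tail (a point): Middle of the outer face of the carrier's end board, 75 mm in -y from the slab's centre and 30 mm above the underside: where to push. Axes as the carrier's.
- reader: Desktop reader, fixed: dark flat bed 124 mm wide, 10 high, from y = -230 mm (open end) to +110 mm, with a white gantry 150 wide over it at y = -45 to +65, 70 high over the table, its head at y = +10 to +65 rising to 115. Origin on the table, x across, y the direction of pushing in, z up. Two lugs on the bed, faces at y = +90, are the end stop.
- mouth (a point): Middle of the tunnel's entry at bed level: reader x = 0, y = -45 mm, z = 10 mm, axes as the reader's. The tunnel is 62 mm wide and 36 mm high above the bed. Two guide strips, 12 mm high above the bed, flare out from it to y = -72 mm, where they are about 86 mm apart.
- home (a point): Where the centre of the carrier's slab is when its low end touches the end stop: reader x = 0, y = +15 mm, z = 19 mm, axes as the reader's. The outer face of the end board is then at y = -60 mm, 15 mm outside the tunnel.
- start_top (a point): Centre of the top of the start button, a round push button of 32 mm diameter on top of the reader's head, at x = 0, y = +37.5 mm of the reader. It is pressed straight down and springs back.
- start (a joint): Travel of the start button in m: 0 released, 0.006 fully down (about 5 N).
- carton: Bystander: cardboard carton with a pulled-out grey tray, 70 x 186 x 56 mm, standing beyond the reader. Origin under its middle.
- practice_jaw: Bystander: white practice jaw on a 60 x 70 mm base, 29 mm high. Origin under its middle.
- mug: Bystander: white mug, 76 mm diameter, 85 mm high. Origin under its middle.
There are look-alikes about, which are no part of the job. What is shaped like the part that bears carrier_center but blue or green is not meant.

How it is judged (in metres and radians):
On the way, in this order (a step that is already met when the one before it is completed fails the run):
1. the carrier lies home against the end stop, flat on the bed, end board outside (y of carrier_center in the frame of reader between 0.01 and 0.02 m and x of carrier_center in the frame of reader between -0.006 and 0.006 m and z of carrier_center in the frame of reader between 0.015 and 0.023 m and y of carrier_tail in the frame of reader below -0.05 m and angle between the y axis of carrier_center and the y axis of reader, either way round below 0.08 rad and angle between carrier_center's own z axis and vertical below 0.06 rad), for 0.2 s.
2. the start button is pressed down while the carrier is home (all of step 1 and value of joint start above 0.0045 m), for 0.05 s.
At the end, for the whole second after the job is handed in: The carrier lies flat on the reader's bed under the gantry, low end within 5 mm of the end stop, within 6 mm of the middle and 0.08 rad of straight, with its end board outside the tunnel; the start button has been pressed (at least 4.5 of its 6 mm) and has sprung back (all of step 1 and value of joint start below 0.002 m); the robot touches nothing.
It fails at once if the carton is moved by more than 20 mm (distance of carton from where it was at the start of the episode above 0.02 m).
It fails at once if the practice jaw is moved by more than 20 mm (distance of practice_jaw from where it was at the start of the episode above 0.02 m).
It fails at once if the mug is moved by more than 20 mm (distance of mug from where it was at the start of the episode above 0.02 m).
It also fails if it takes over 64 s, if anything falls off the work surface, if the arm or the gripper's body presses on something with over 40 N, if the wrist force passes 120 N, or if a joint passes its speed limit or range.

## Working session

There is one attempt and no reset: what is moved stays moved. The work goes in short steps, Python scripts to look and compute and a tool call to move; the robot and the scene stay as the last step left them, time stands still between calls to the robot, and variables do not carry over. Pictures are saved under pics/ and viewed, about 8 in all and at most 12, crops included, and the job is handed in when it is done.

Besides the shell and the picture viewer there is one more tool, called after "Emit:" as name(argument=value, ...) on one line, values as JSON. apply_moves: Moves the arm, as the interface text tells. Its arguments: {"type":"object","properties":{"moves":{"type":"string"}},"required":["moves"]}

```bash
mkdir -p pics; ls
cat > h.py <<'E'
import numpy as np, cv2
from plant import robot
def ray(name,u,v):
    m=robot.camera_model(name); T=np.array(m["extrinsics"])
    d=np.array([(u-m["cx"])/m["fx"],(v-m["cy"])/m["fy"]]); s=d.copy()
    for _ in range(30): s=d/(1+m["k1"]*(s@s))
    return T[:3,3],T[:3,:3]@np.array([s[0],s[1],1.])
def at(name,u,v,z):
    o,d=ray(name,u,v); return (o+d*(z-o[2])/d[2])[:2]
def proj(name,p):
    m=robot.camera_model(name); T=np.linalg.inv(np.array(m["extrinsics"]))
    q=T[:3,:3]@np.array(p,float)+T[:3,3]; s=q[:2]/q[2]; s=s*(1+m["k1"]*(s@s))
    return np.array([m["fx"]*s[0]+m["cx"],m["fy"]*s[1]+m["cy"]])
E
python3 - <<'E'
from h import *
np.set_printoptions(precision=2,suppress=True)
for n in("top","scene"):
    cv2.imwrite(f"pics/{n}0.png",robot.read_camera(n)); print(n,robot.camera_model(n))
print(robot.get_state())
E
```

```text
pics
top {'fx': 497.31595910663026, 'fy': 497.31595910663026, 'cx': 319.504001913249, 'cy': 200.6220751097345, 'k1': -0.1019739853709854, 'extrinsics': array([[  -0.02,   -1.  ,    0.08,  401.79],
       [  -1.  ,    0.02,    0.01, -138.87],
       [  -0.01,   -0.08,   -1.  , 1392.39],
       [   0.  ,    0.  ,    0.  ,    1.  ]])}
scene {'fx': 389.37390855273355, 'fy': 389.37390855273355, 'cx': 319.22166914620874, 'cy': 193.1980252444396, 'k1': -0.05661662168446012, 'extrinsics': array([[   0.74,    0.55,   -0.38,  921.21],
       [   0.67,   -0.6 ,    0.43, -595.06],
       [   0.01,   -0.58,   -0.82,  994.93],
       [   0.  ,    0.  ,    0.  ,    1.  ]])}
{'clock': 0.1, 'joints': array([ 1.19,  0.4 ,  0.05,  1.54, -0.02,  1.21, -0.05]), 'joint_vel': array([-0., -0., -0., -0.,  0.,  0.,  0.]), 'effort': array([  0.  , -47.63,   1.37, -25.49,   0.01,   0.  ,  -0.  ]), 'tool_pos': array([ 179.39, -624.16,  230.36]), 'tcp_rot': array([-0.  ,  0.99,  0.14, -0.  ]), 'wrist_force': array([-0.23,  0.09, -0.74]), 'moment': array([ 0.  , -0.  ,  0.06]), 'gripper_width': 85.48647418367896}
```

View pics/top0.png

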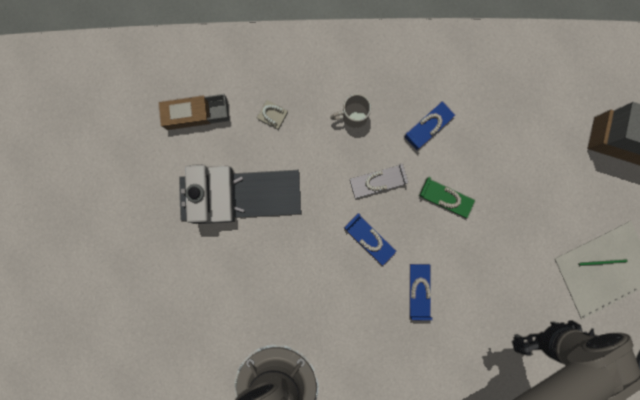

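View pics/scene0.png

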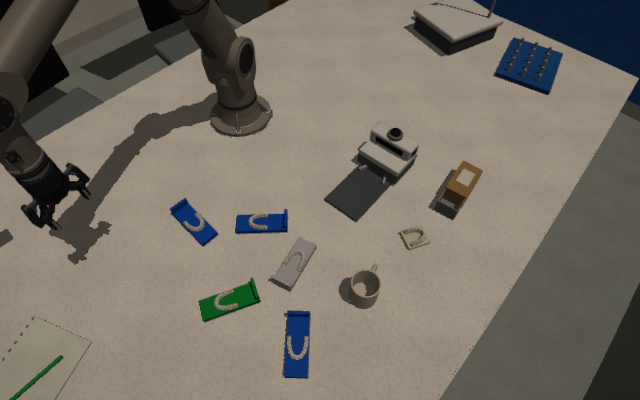

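The top view shows the grey carrier at about (378,182), with three blue ones at (430,127), (370,240) and (420,292) and a green one at (447,197). Only the grey one is plain aluminium, so it is the one meant. The reader is at (240,193) with its open end facing right. I'll confirm with one enlarged crop.

Run:
```python
from h import *
t=cv2.imread("pics/top0.png"); s=cv2.imread("pics/scene0.png")
a=cv2.resize(t[150:230,170:420],None,fx=3.2,fy=3.2,interpolation=cv2.INTER_CUBIC)
b=cv2.resize(s[225:300,255:335],(400,340),interpolation=cv2.INTER_CUBIC)
c=cv2.resize(s[115:225,315:425],(400,340),interpolation=cv2.INTER_CUBIC)
cv2.imwrite("pics/c1.png",np.vstack([a,np.hstack([b,c])]))
g=cv2.cvtColor(t,cv2.COLOR_BGR2HSV)
print(t[182,362],t[190,395],t[150,390],t[193,270],t[175,355],t[210,270])
# dark bed
m=cv2.inRange(g,(0,0,0),(180,255,90)); m[:, :243]=0;m[:,310:]=0;m[:160]=0;m[230:]=0
cs,_=cv2.findContours(m,cv2.RETR_EXTERNAL,cv2.CHAIN_APPROX_NONE)
c=max(cs,key=cv2.contourArea); bx=cv2.boxPoints(cv2.minAreaRect(c))
for p in bx: print("bed",p.round(1),at("top",*p,10).round(1))
print("button",at("top",195,193,118))
```

```text
[147 147 152] [124 131 136] [139 147 153] [69 68 65] [137 145 151] [68 67 64]
bed [240.6 173.1] [594.2  89.2]
bed [298.2 169.9] [599.8 -73.2]
bed [300.7 214.4] [475.  -78.2]
bed [243.  217.6] [469.1  83.1]
button [529.88042427 190.83429857]
```

View pics/c1.png

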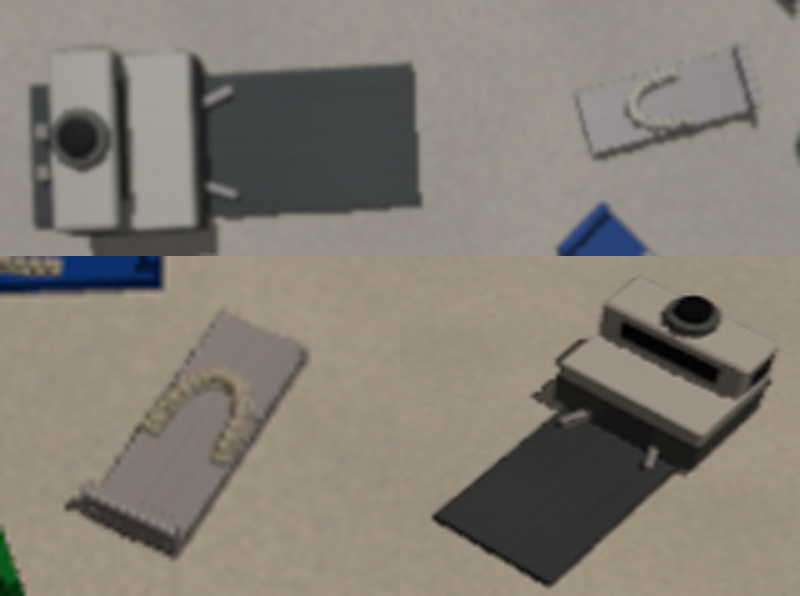

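The low end of the grey carrier points left in the top view, towards the reader, and the tail board is at the right, (403,176). This confirms it as the target. Now I'll work out the poses from the corners in both views.

```bash
cat >> h.py <<'E'
def fit(model_pts, obs, x0, sig=None):
    """planar pose (x,y,th) of rigid object from pixels; obs: list of (cam,u,v,(mx,my,mz))"""
    from scipy.optimize import least_squares
    def f(q):
        c,s=np.cos(q[2]),np.sin(q[2]); r=[]
        for cam,u,v,(a,b,z) in obs: r+=list(proj(cam,[q[0]+c*a-s*b,q[1]+s*a+c*b,z])-[u,v])
        return r
    r=least_squares(f,x0,loss="soft_l1",x_scale=[10,10,.1]); return r.x,np.array(r.fun).reshape(-1,2)
E
python3 - <<'E'
from h import *
np.set_printoptions(precision=2,suppress=True)
# car axes: x ~ world +x (up in top image), y ~ world +y (left)
car=[("top",349.7,178.7,(28,75,18)),("top",355.9,199.4,(-28,75,18)),("top",400.3,164.1,(28,-67,42)),
("scene",299.4,237.4,(-28,75,18)),("scene",316.4,245.7,(28,75,18)),("scene",272,276.7,(-28,-75,42)),("scene",291,285.5,(28,-75,42))]
rd=[("top",298.4,170,(62,-230,10)),("top",301.2,214.1,(-62,-230,10)),("top",179.4,177.2,(62,110,10)),("top",181.6,221.3,(-62,110,10)),
("scene",324.1,199.8,(-62,-230,10)),("scene",356.2,221.5,(62,-230,10)),("top",195,193,(0,37.5,121)),("scene",395.6,130.9,(0,37.5,121))]
for n,o,x0 in(("car",car,(500,-330,0)),("rd",rd,(530,150,0))):
    for cams in(("top","scene"),("top",),("scene",)):
        q,r=fit(None,[k for k in o if k[0] in cams],x0); print(n,cams,q,np.abs(r).max(0)); 
        if len(cams)==2: print(r.tolist())
        if len(cams)==2: Q=q
    if n=="car": C=Q
c,s=np.cos(Q[2]),np.sin(Q[2])
W=lambda a,b:(Q[0]+c*a-s*b,Q[1]+s*a+c*b)
print("mouth",W(0,-45),"home",W(0,15),"btn",W(0,37.5),"place centre y=-150",W(0,-150),"dth deg",np.degrees(Q[2]-C[2]))
E
```

```text
car ('top', 'scene') [ 565.7  -295.24    0.27] [1.43 1.97]
[[-0.38358491271600315, -0.4630681289812628], [-0.6726987085270935, -1.9674783897184227], [-1.1464912035172574, -1.7251023681026538], [-0.9250355252124791, -0.9623371354600181], [-0.4149203860887951, -1.3551613004671594], [-1.1996180057225843, 0.3031428069654112], [-1.4251015975737573, 0.7412671467170071]]
car ('top',) [ 561.46 -297.16    0.26] [0.37 0.76]
car ('scene',) [ 568.17 -293.82    0.27] [0.6  1.13]
rd ('top', 'scene') [530.19 152.42   0.05] [1.62 3.1 ]
[[0.20054593876204763, -1.2469275587097286], [0.22509871331101294, -1.296768187693516], [-0.5337134505210486, -0.09050724267308397], [-0.822784105242448, -0.44885138062795704], [-0.6979789226642197, -1.4215294428385619], [-0.31180310232991815, -1.0107639995957527], [0.0699708949473461, 0.4515952942945205], [-1.622669841967877, 3.1015712606920545]]
rd ('top',) [529.02 152.08   0.04] [0.91 0.77]
rd ('scene',) [534.13 151.99   0.05] [0.65 3.81]
mouth (np.float64(532.3370235874775), np.float64(107.46643380815074)) home (np.float64(529.4740096353265), np.float64(167.39808780760072)) btn (np.float64(528.40037940327), np.float64(189.87245805739445)) place centre y=-150 (np.float64(537.3472980037415), np.float64(2.5860393091132607)) dth deg -12.901018449251334
```

Emit:
apply_moves(moves="85 33 -14 0 0 0 -6;85 66 -28 0 0 0 -12;85 100 -42 0 0 0 -18;85 133 -56 0 0 0 -24;85 166 -70 0 0 0 -30;85 200 -84 0 0 0 -36;85 230 -97 0 0 0 -42;85 230 -97 0 0 0 -45")

```text
clock: 0.77
tool_pos: [381.7, -460.7, 231.1]
tcp_rot: [-0.001, 0.857, 0.515, 0.003]
wrist_force: [0.7, 0.9, 0.2]
gripper_width: 85.0
```

Emit:
apply_moves(moves="85 0 0 0 0 0 0;85 0 0 0 0 0 0")

```text
clock: 0.93
tool_pos: [373.2, -468.1, 230.9]
tcp_rot: [-0.0, 0.862, 0.507, -0.001]
wrist_force: [-0.6, -0.3, 0.2]
gripper_width: 84.9
```

```bash
cat >> h.py <<'E'
from scipy.spatial.transform import Rotation as R
def to(x,y,z,yaw):
    s=robot.get_state(); q=s["tcp_rot"]; r=R.from_quat([q[1],q[2],q[3],q[0]])
    m=r.as_matrix(); phi=np.degrees(np.arctan2(m[1,0],m[0,0]))
    g=R.from_euler("z",yaw,degrees=True)*R.from_euler("x",180,degrees=True)
    print("to",(m.T@(np.array([x,y,z])-s["tool_pos"])).round(1),np.degrees((r.inv()*g).as_rotvec()).round(1),"phi",phi.round(1),"tool",s["tool_pos"].round(1),"F",s["wrist_force"].round(1),"t",round(s["clock"],2),"j",s["joints"].round(2))
E
python3 -c "
from h import *
to(568,-310,120,105.2)"
```

```text
to [232.9  93.7 110.7] [ -0.1   0.  -44.2] phi 61.0 tool [ 373.2 -468.1  230.9] F [-0.6 -0.3  0.2] t 0.93 j [ 0.98  0.31 -0.19  1.66  0.06  1.18  0.26]
```

Emit:
apply_moves(moves="85 33 13 10 0 0 -6;85 66 27 30 0 0 -12;85 100 40 50 0 0 -18;85 133 53 65 0 0 -24;85 166 67 80 0 0 -31;85 200 80 95 0 0 -38;85 233 94 110 0 0 -44;85 233 94 110 0 0 -44")

```text
clock: 1.6
tool_pos: [572.6, -302.1, 117.9]
tcp_rot: [-0.002, 0.605, 0.796, 0.003]
wrist_force: [-0.0, 2.4, 0.2]
gripper_width: 85.3
```

```bash
python3 -c "
from h import *
to(568,-310,120,105.2)
t=robot.read_camera('top');s=robot.read_camera('scene')
cv2.imwrite('pics/t2.png',t);cv2.imwrite('pics/s2.png',s)
a=cv2.resize(t[140:220,330:430],(500,400),interpolation=2);b=cv2.resize(s[180:300,230:350],(300,400),interpolation=2)
cv2.imwrite('pics/c2.png',np.hstack([a,b]))"
```

```text
to [-6.4 -6.6 -2.2] [ 0.1 -0.4  0.4] phi 105.6 tool [ 572.6 -302.1  117.9] F [-0.   2.4  0.2] t 1.6 j [ 0.72  0.52 -0.4   1.65  0.22  1.02  0.52]
```

View pics/c2.png

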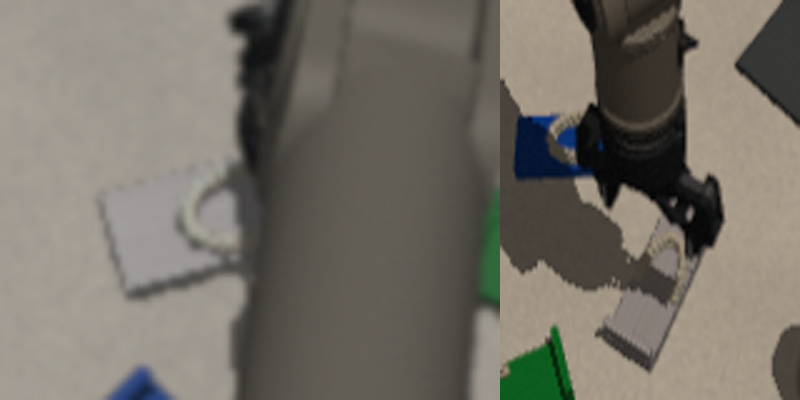

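Emit:
apply_moves(moves="85 0 0 5 0 0 0;85 0 0 5 0 0 0;85 0 0 30 0 0 0;85 0 0 60 0 0 0;85 0 0 75 0 0 0;85 0 0 75 0 0 0;85 0 0 75 0 0 0")

```text
clock: 2.28
tool_pos: [567.5, -311.2, 46.1]
tcp_rot: [-0.0, 0.61, 0.793, -0.001]
wrist_force: [0.2, 0.5, 0.5]
gripper_width: 84.7
```

```bash
python3 -c "
from h import *
to(568,-310,-2,105.2)
s=robot.read_camera('scene')
cv2.imwrite('pics/c3.png',cv2.resize(s[200:300,240:360],(720,600),interpolation=2))"
```

```text
to [ 1.   0.9 48.1] [-0.1  0.  -0.3] phi 104.9 tool [ 567.5 -311.2   46.1] F [0.2 0.5 0.5] t 2.28 j [ 0.7   0.6  -0.37  1.7   0.27  0.9   0.48]
```

View pics/c3.png

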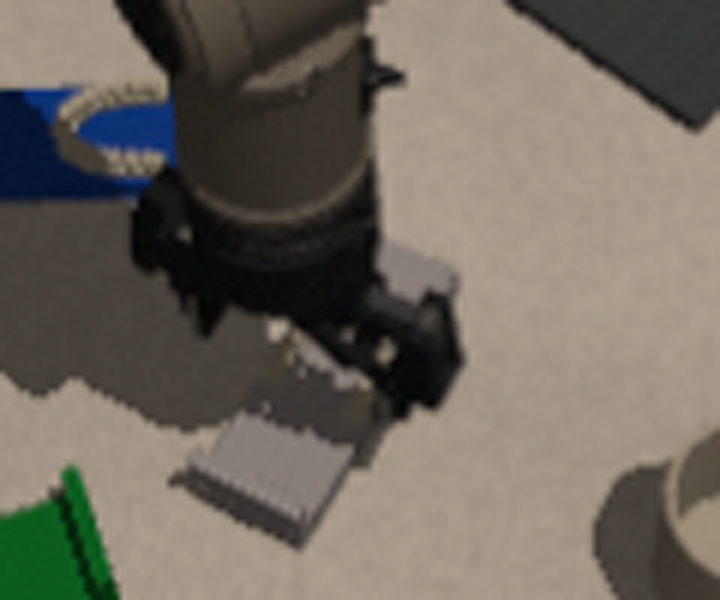

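The carrier is straddled, with the finger tips at crop (205,330) and (400,415) on either side of the slab. Next I descend and close.

Emit:
apply_moves(moves="85 0 0 10 0 0 0;85 0 0 20 0 0 0;85 0 0 30 0 0 0;85 0 0 40 0 0 0;85 0 0 47 0 0 0;85 0 0 47 0 0 0;85 0 0 47 0 0 0")

```text
clock: 2.92
tool_pos: [568.5, -309.4, -1.5]
tcp_rot: [-0.001, 0.608, 0.794, -0.0]
wrist_force: [0.0, 0.1, 0.5]
gripper_width: 85.0
```

Emit:
apply_moves(moves="30 0 0 0 0 0 0;30 0 0 0 0 0 0;30 0 0 0 0 0 0;30 0 0 0 0 0 0;30 0 0 0 0 0 0;30 0 0 0 0 0 0;30 0 0 0 0 0 0;30 0 0 0 0 0 0")

```text
clock: 3.58
tool_pos: [569.6, -310.1, 0.4]
tcp_rot: [0.001, 0.609, 0.794, 0.0]
wrist_force: [-0.3, -0.5, 5.4]
gripper_width: 54.6
```

Emit:
apply_moves(moves="30 0 0 -4 0 0 0;30 0 0 -10 0 0 0;30 0 0 -20 0 0 0;30 0 0 -32 0 0 0;30 0 0 -48 0 0 0;30 0 0 -60 0 0 0;30 0 0 -60 0 0 0;30 0 0 -60 0 0 0")

```text
clock: 4.25
tool_pos: [569.6, -310.0, 60.6]
tcp_rot: [0.001, 0.609, 0.794, 0.0]
wrist_force: [0.2, 0.3, -4.8]
gripper_width: 54.5
```

```bash
python3 -c "
from h import *
to(537.2,-12.5,58,92.5)
s=robot.read_camera('scene');t=robot.read_camera('top')
cv2.imwrite('pics/c4.png',np.hstack([cv2.resize(s[180:300,240:360],(400,400),interpolation=2),cv2.resize(t[130:230,330:430],(400,400),interpolation=2)]))"
```

```text
to [295.8  45.8   2.2] [ 0.1  0.1 12.5] phi 105.0 tool [ 569.6 -310.    60.6] F [ 0.2  0.3 -4.8] t 4.25 j [ 0.71  0.58 -0.38  1.69  0.26  0.92  0.49]
```

View pics/c4.png

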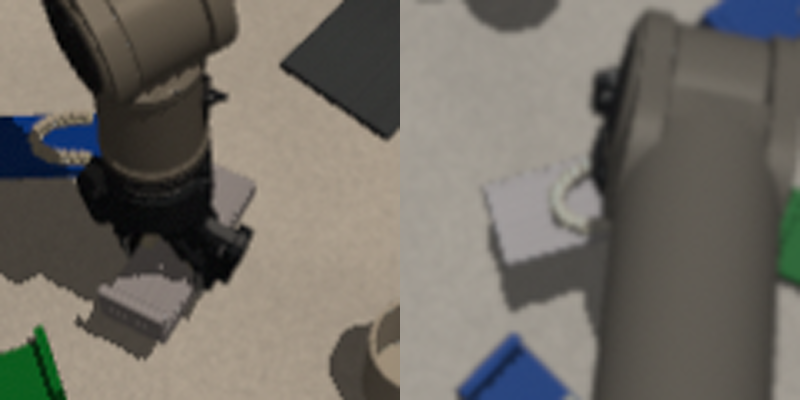

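The carrier is held and level, and the blue ones are undisturbed. Next I carry it to the bed.

Emit:
apply_moves(moves="30 10 2 0 0 0 0.5;30 28 4 0 0 0 1;30 50 8 0 0 0 2;30 74 12 0 0 0 3;30 98 15 0 0 0 4;30 122 19 0 0 0 5;30 140 22 0 0 0 6;30 150 23 0 0 0 6.5")

```text
clock: 5.02
tool_pos: [551.3, -154.1, 58.6]
tcp_rot: [-0.001, 0.651, 0.759, 0.0]
wrist_force: [1.1, 1.2, -3.0]
gripper_width: 54.6
```

```bash
python3 -c "
from h import *
to(537.2,-12.5,58,92.5)"
```

```text
to [142.1   7.5   1. ] [-0.1 -0.1  6.2] phi 98.7 tool [ 551.3 -154.1   58.6] F [ 1.1  1.2 -3. ] t 5.02 j [ 0.51  0.47 -0.39  1.88  0.23  0.84  0.15]
```

Emit:
apply_moves(moves="30 10 1 0 0 0 0.5;30 28 1 0 0 0 1;30 50 2 0 0 0 2;30 74 3 0 0 0 3;30 98 4 0 0 0 4;30 122 5 0 0 0 5;30 140 6 0 0 0 6;30 147 6 0 0 0 6")

```text
clock: 5.68
tool_pos: [535.6, -8.8, 59.1]
tcp_rot: [-0.001, 0.69, 0.724, 0.0]
wrist_force: [-0.5, 0.2, -4.0]
gripper_width: 54.6
```

Emit:
apply_moves(moves="30 0 0 0 0 0 0;30 0 0 0 0 0 0;30 0 0 0 0 0 0")

```text
clock: 5.93
tool_pos: [536.3, -14.8, 59.1]
tcp_rot: [0.0, 0.692, 0.722, -0.001]
wrist_force: [0.6, 0.5, -4.0]
gripper_width: 54.6
```

```bash
python3 -c "
from h import *
to(537.2,-12.5,58,92.5)
s=robot.read_camera('scene');t=robot.read_camera('top')
cv2.imwrite('pics/s5.png',s);cv2.imwrite('pics/t5.png',t)
cv2.imwrite('pics/c5.png',np.hstack([cv2.resize(s[110:230,300:420],(400,400),interpolation=2),cv2.resize(t[140:240,230:330],(400,400),interpolation=2)]))"
```

```text
to [2.3 1.  1.1] [-0.   0.1 -0.1] phi 92.4 tool [536.3 -14.8  59.1] F [ 0.6  0.5 -4. ] t 5.93 j [ 0.28  0.42 -0.4   1.96  0.23  0.8  -0.21]
```

View pics/c5.png

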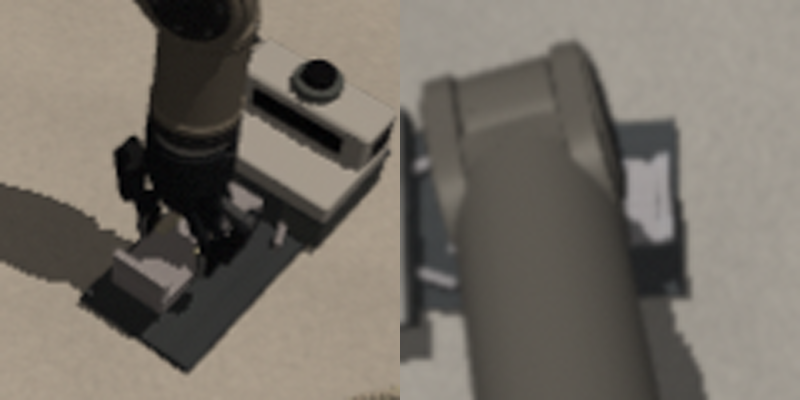

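```bash
python3 -c "
from h import *
np.set_printoptions(precision=1,suppress=True)
def rel(cam,u,v,z,Q):
    p=at(cam,u,v,z)-np.array(Q[:2]);c,s=np.cos(Q[2]),np.sin(Q[2]);return np.array([c*p[0]+s*p[1],-s*p[0]+c*p[1]])
T=(529,152.1,.044);S=(532,152,.044)
for u,v in((297,178.2),(298,200)):print('top tail',rel('top',u,v,100.5,T))
# scene tail board top corners crop (115,248),(162,285)->
for u,v in((112,250),(160,284)):print('scene tail',rel('scene',300+u*.3,110+v*.3,100.5,S))
"
```

```text
top tail [  26.1 -227.5]
top tail [ -31.2 -226.7]
scene tail [ -31.6 -224.1]
scene tail [  21.6 -226. ]
```

Emit:
apply_moves(moves="30 0 1 10 0 0 0;30 0 2 22 0 0 0;30 0 3 32 0 0 0;30 0 3 40 0 0 0;30 0 3 45 0 0 0;30 0 3 48 0 0 0;30 0 3 48.5 0 0 0;30 0 3 48.5 0 0 0")

```text
clock: 6.7
tool_pos: [539.5, -12.3, 10.7]
tcp_rot: [0.0, 0.691, 0.723, 0.0]
wrist_force: [-0.0, -0.5, -4.0]
gripper_width: 54.3
```

Emit:
apply_moves(moves="30 0 0 0 0 0 0;30 0 0 0 0 0 0")

```text
clock: 6.87
tool_pos: [539.5, -12.4, 10.9]
tcp_rot: [0.0, 0.691, 0.723, 0.0]
wrist_force: [0.0, -0.8, -3.7]
gripper_width: 54.7
```

Emit:
apply_moves(moves="30 0 0 0.7 0 0 0;30 0 0 1.3 0 0 0;30 0 0 1.3 0 0 0")

```text
clock: 7.12
tool_pos: [539.6, -12.5, 10.3]
tcp_rot: [0.0, 0.691, 0.723, -0.0]
wrist_force: [-1.8, -0.1, 4.7]
gripper_width: 54.4
```

Emit:
apply_moves(moves="85 0 0 0 0 0 0;85 0 0 0 0 0 0;85 0 0 0 0 0 0;85 0 0 0 0 0 0;85 0 0 -15 0 0 0;85 0 0 -40 0 0 0;85 0 0 -70 0 0 0;85 0 0 -80 0 0 0")

```text
clock: 7.78
tool_pos: [541.9, -12.1, 93.1]
tcp_rot: [0.002, 0.691, 0.723, 0.002]
wrist_force: [-0.5, -0.4, 0.6]
gripper_width: 85.1
```

```bash
python3 -c "
from h import *
to(541.5,-130,92,92.5)"
```

```text
to [-117.7   -5.6    1.1] [0.4 0.  0. ] phi 92.5 tool [541.9 -12.1  93.1] F [-0.5 -0.4  0.6] t 7.78 j [ 0.29  0.38 -0.42  1.93  0.2   0.87 -0.19]
```

Emit:
apply_moves(moves="60 -20 0 0 0 0 0;40 -45 0 0 0 0 0;40 -75 0 0 0 0 0;40 -100 0 0 0 0 0;40 -118 0 0 0 0 0;40 -118 0 25 0 0 0;40 -118 0 50 0 0 0;40 -118 0 64 0 0 0")

```text
clock: 8.45
tool_pos: [542.9, -130.9, 23.1]
tcp_rot: [-0.001, 0.692, 0.722, -0.001]
wrist_force: [-0.2, 0.2, -0.5]
gripper_width: 40.1
```

Emit:
apply_moves(moves="40 0 0 0 0 0 0;40 0 0 0 0 0 0")

```text
clock: 8.62
tool_pos: [543.9, -130.1, 24.7]
tcp_rot: [-0.001, 0.691, 0.723, -0.0]
wrist_force: [-0.9, 0.1, -0.4]
gripper_width: 40.1
```

```bash
python3 -c "
from h import *
to(544.6,-130,26,92.5)
s=robot.read_camera('scene');t=robot.read_camera('top')
cv2.imwrite('pics/s6.png',s);cv2.imwrite('pics/t6.png',t)
cv2.imwrite('pics/c6.png',np.hstack([cv2.resize(s[110:230,300:420],(400,400),interpolation=2),cv2.resize(t[140:240,230:330],(400,400),interpolation=2)]))"
```

```text
to [ 0.   0.7 -1.3] [-0.1 -0.   0. ] phi 92.5 tool [ 543.9 -130.1   24.7] F [-0.9  0.1 -0.4] t 8.62 j [ 0.44  0.5  -0.35  1.93  0.24  0.76 -0.01]
```

View pics/c6.png

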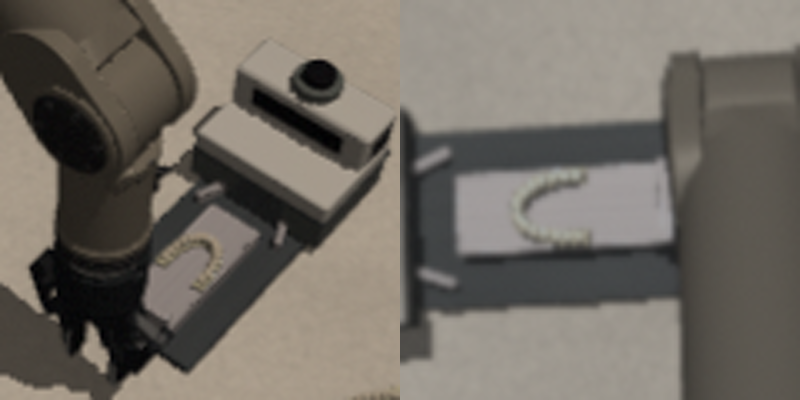

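The carrier lies straight between the guides. In the top crop its low-end midpoint is at (458,215) and the strip midpoint is at 217. Now I push along tool x.

Emit:
apply_moves(moves="40 20 0 0 0 0 0;40 35 0 0 0 0 0;40 45 0 0 0 0 0;40 55 0 0 0 0 0;40 65 0 0 0 0 0;40 75 0 0 0 0 0;40 85 0 0 0 0 0;40 95 0 0 0 0 0")

```text
clock: 9.38
tool_pos: [541.8, -38.3, 26.9]
tcp_rot: [0.002, 0.692, 0.722, -0.0]
wrist_force: [0.9, -5.1, 4.5]
gripper_width: 40.0
```

Emit:
apply_moves(moves="40 10 0 0 0 0 0;40 20 0 0 0 0 0;40 30 0 0 0 0 0;40 40 0 0 0 0 0;40 48 0 0 0 0 0;40 56 0 0 0 0 0;40 64 0 0 0 0 0;40 70 0 0 0 0 0")

```text
clock: 10.05
tool_pos: [538.8, 31.9, 26.9]
tcp_rot: [0.002, 0.692, 0.722, -0.001]
wrist_force: [-0.1, -6.5, 5.4]
gripper_width: 39.8
```

```bash
python3 -c "
from h import *
to(534,81,26,92.5)
s=robot.read_camera('scene');t=robot.read_camera('top')
cv2.imwrite('pics/s7.png',s);cv2.imwrite('pics/t7.png',t)
cv2.imwrite('pics/c7.png',np.hstack([cv2.resize(s[110:230,300:420],(400,400),interpolation=2),cv2.resize(t[140:240,200:300],(400,400),interpolation=2)]))"
```

```text
to [49.3 -2.7  0.7] [ 0.1  0.2 -0.1] phi 92.4 tool [538.8  31.9  26.9] F [-0.1 -6.5  5.4] t 10.05 j [ 0.17  0.47 -0.38  1.98  0.26  0.74 -0.33]
```

View pics/c7.png

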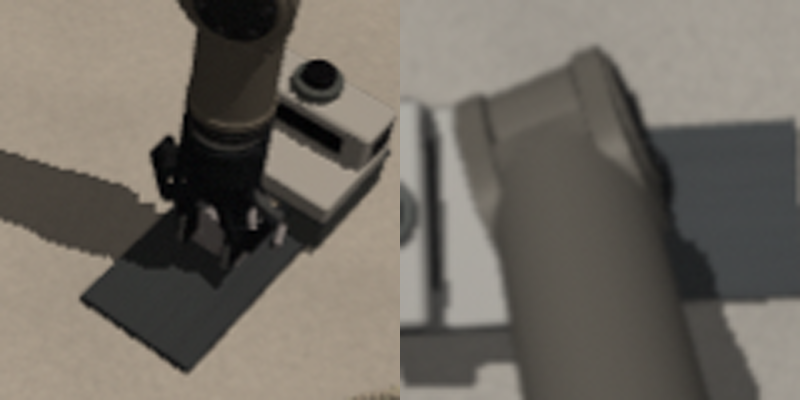

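The carrier is entering the tunnel, with a friction force of about 6.5 N. I continue, slowing near the stop.

Emit:
apply_moves(moves="40 6 0 0 0 0 0;40 12 0 0 0 0 0;40 18 0 0 0 0 0;40 24 0 0 0 0 0;40 29 0 0 0 0 0;40 33 0 0 0 0 0;40 36 0 0 0 0 0;40 38 0 0 0 0 0")

```text
clock: 10.82
tool_pos: [536.3, 69.9, 26.2]
tcp_rot: [0.002, 0.692, 0.722, -0.001]
wrist_force: [0.4, -7.5, 6.3]
gripper_width: 40.1
```

Emit:
apply_moves(moves="40 1 0 0 0 0 0;40 2 0 0 0 0 0;40 3 0 0 0 0 0;40 4 0 0 0 0 0")

```text
clock: 11.15
tool_pos: [536.2, 73.2, 26.2]
tcp_rot: [0.002, 0.692, 0.722, -0.001]
wrist_force: [-0.0, -7.4, 6.7]
gripper_width: 39.9
```

Emit:
apply_moves(moves="40 1 0 0 0 0 0;40 2 0 0 0 0 0;40 3 0 0 0 0 0;40 4 0 0 0 0 0")

```text
clock: 11.48
tool_pos: [536.0, 77.2, 26.2]
tcp_rot: [0.002, 0.692, 0.722, -0.001]
wrist_force: [0.2, -7.1, 5.7]
gripper_width: 40.3
```

Emit:
apply_moves(moves="40 1 0 0 0 0 0;40 2 0 0 0 0 0;40 3 0 0 0 0 0;40 4 0 0 0 0 0")

```text
clock: 11.82
tool_pos: [535.8, 81.2, 26.2]
tcp_rot: [0.002, 0.692, 0.722, -0.001]
wrist_force: [1.2, -6.8, 5.6]
gripper_width: 40.0
```

Emit:
apply_moves(moves="40 1 0 0 0 0 0;40 2 0 0 0 0 0;40 2.5 0 0 0 0 0;40 3 0 0 0 0 0")

```text
clock: 12.15
tool_pos: [535.7, 84.0, 26.2]
tcp_rot: [0.002, 0.692, 0.722, -0.001]
wrist_force: [-0.4, -7.4, 6.5]
gripper_width: 39.8
```

Emit:
apply_moves(moves="40 1 0 0 0 0 0;40 2 0 0 0 0 0;40 3 0 0 0 0 0")

```text
clock: 12.4
tool_pos: [535.7, 83.9, 26.2]
tcp_rot: [0.003, 0.693, 0.721, -0.003]
wrist_force: [0.1, -13.9, 8.7]
gripper_width: 40.0
```

Emit:
apply_moves(moves="40 1 0 0 0 0 0;40 2 0 0 0 0 0;40 3 0 0 0 0 0")

```text
clock: 12.65
tool_pos: [535.6, 84.0, 26.2]
tcp_rot: [0.004, 0.693, 0.721, -0.004]
wrist_force: [0.7, -18.9, 9.9]
gripper_width: 40.2
```

The tool has stopped at y = 84 and the force rose to 19 N, so the carrier is at the end stop. I back off, rise and look.

Emit:
apply_moves(moves="40 -6 0 0 0 0 0;40 -20 0 0 0 0 0;40 -45 0 0 0 0 0;40 -70 0 0 0 0 0;40 -100 0 -30 0 0 0;40 -130 0 -60 0 0 0;20 -165 0 -100 0 0 0;0 -200 0 -130 0 0 0")

```text
clock: 13.32
tool_pos: [542.8, -93.4, 145.4]
tcp_rot: [-0.0, 0.691, 0.723, 0.001]
wrist_force: [1.7, -0.4, -0.2]
gripper_width: 16.6
```

Emit:
apply_moves(moves="0 0 0 0 0 0 0;0 0 0 0 0 0 0")

```text
clock: 13.48
tool_pos: [544.0, -95.5, 145.5]
tcp_rot: [0.002, 0.693, 0.721, 0.001]
wrist_force: [0.4, 0.2, 0.5]
gripper_width: 0.0
```

```bash
python3 -c "
from h import *
to(528.4,190,180,92.5)
s=robot.read_camera('scene');t=robot.read_camera('top')
cv2.imwrite('pics/s8.png',s);cv2.imwrite('pics/t8.png',t)
cv2.imwrite('pics/c8.png',np.hstack([cv2.resize(s[110:210,320:420],(400,400),interpolation=2),cv2.resize(t[150:230,170:250],(400,400),interpolation=2)]))"
```

```text
to [285.9  -4.2 -34.7] [ 0.2  0.  -0.2] phi 92.3 tool [544.  -95.5 145.5] F [0.4 0.2 0.5] t 13.48 j [ 0.42  0.33 -0.39  1.86  0.15  0.98  0.  ]
```

View pics/c8.png

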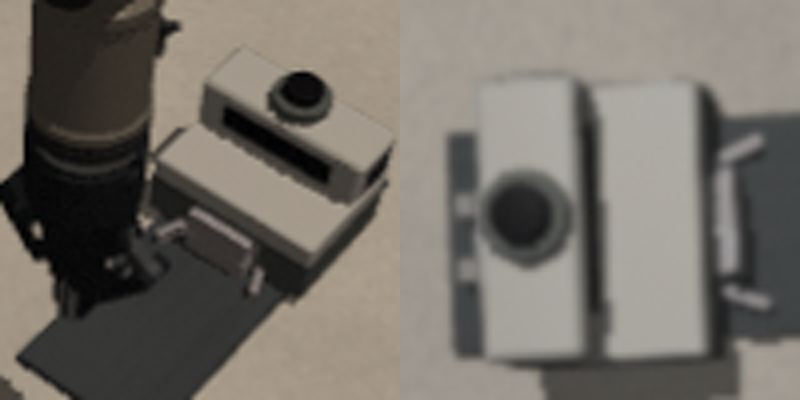

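The carrier is home, with the end board at top crop (728,220) between the strips and outside the tunnel. The button is at top (194.4,192) and scene (396.3,132). I'll triangulate it.

```bash
python3 -c "
from h import *
o1,d1=ray('top',194.4,192.);o2,d2=ray('scene',396.3,132.)
t=np.linalg.lstsq(np.c_[d1,-d2],o2-o1,rcond=None)[0];print(o1+d1*t[0],o2+d2*t[1])
for z in(115,125,135):print(z,at('top',194.4,192,z),at('scene',396.3,132,z))
for u in(202,398.5):pass
to(530,191,180,92.5)"
```

```text
[531.11042469 188.84363809 131.75483123] [533.91103131 191.21393055 132.65831437]
115 [532.82921109 193.1992453 ] [525.97961609 207.31606301]
125 [531.80336584 190.5996326 ] [530.47121991 198.19733734]
135 [530.7775206  188.00001989] [534.96282372 189.07861167]
to [283.4   0.6 -36.5] [-0.1 -0.1  0.1] phi 92.6 tool [542.2 -92.1 143. ] F [ 0.5  0.2 -0.1] t 13.58 j [ 0.42  0.33 -0.39  1.87  0.15  0.98  0.  ]
```

Emit:
apply_moves(moves="0 0 0 -30 0 0 0;0 25 0 -36 0 0 0;0 60 0 -36 0 0 0;0 95 0 -36 0 0 0;0 130 0 -36 0 0 0;0 165 0 -36 0 0 0;0 195 0 -36 0 0 0;0 210 0 -36 0 0 0")

```text
clock: 14.25
tool_pos: [530.8, 123.7, 178.4]
tcp_rot: [-0.002, 0.688, 0.726, 0.0]
wrist_force: [0.3, 0.3, -0.5]
gripper_width: -0.1
```

Emit:
apply_moves(moves="0 20 0 0 0 0 0;0 45 0 0 0 0 0;0 65 0 0 0 0 0;0 74 0 0 0 0 0;0 74 0 0 0 0 0;0 74 0 0 0 0 0;0 74 0 0 0 0 0")

```text
clock: 14.83
tool_pos: [530.1, 188.7, 179.0]
tcp_rot: [0.0, 0.692, 0.722, -0.001]
wrist_force: [-0.4, -0.5, 0.6]
gripper_width: -0.3
```

```bash
python3 -c "
from h import *
to(531,191,150,92.5)
s=robot.read_camera('scene');t=robot.read_camera('top')
cv2.imwrite('pics/c9.png',np.hstack([cv2.resize(s[80:180,340:440],(400,400),interpolation=2),cv2.resize(t[150:230,170:250],(400,400),interpolation=2)]))"
```

```text
to [ 2.4  1.1 29. ] [-0.1  0.1 -0. ] phi 92.5 tool [530.1 188.7 179. ] F [-0.4 -0.5  0.6] t 14.83 j [ 0.02  0.33 -0.53  1.8   0.19  1.07 -0.54]
```

View pics/c9.png

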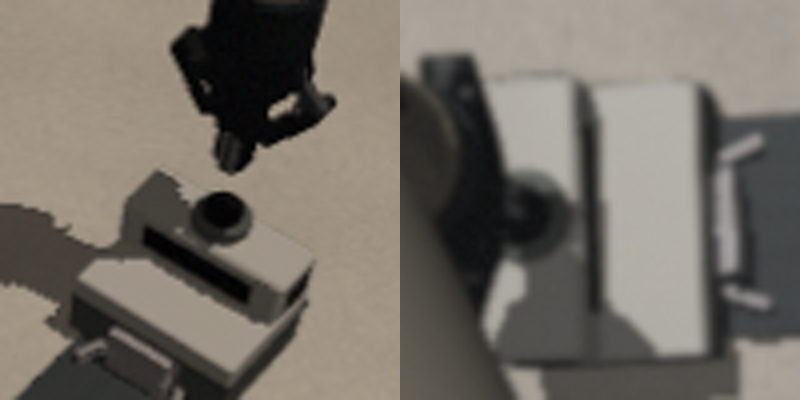

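The fingertip is at scene crop (230,170), just above the button at (220,208). I descend and watch the force.

Emit:
apply_moves(moves="0 1 1 8 0 0 0;0 2 1 16 0 0 0;0 2 1 24 0 0 0;0 2 1 30 0 0 0;0 2 1 35 0 0 0;0 2 1 38 0 0 0;0 2 1 40 0 0 0;0 2 1 42 0 0 0")

```text
clock: 15.6
tool_pos: [531.3, 192.3, 137.6]
tcp_rot: [0.0, 0.691, 0.723, 0.0]
wrist_force: [0.1, -0.1, -0.1]
gripper_width: -0.2
```

Emit:
apply_moves(moves="0 0 0 2 0 0 0;0 0 0 4 0 0 0;0 0 0 6 0 0 0;0 0 0 6 0 0 0")

```text
clock: 15.93
tool_pos: [531.4, 192.3, 132.0]
tcp_rot: [0.0, 0.691, 0.723, 0.0]
wrist_force: [-1.7, 0.1, 4.4]
gripper_width: -0.1
```

Emit:
apply_moves(moves="0 0 0 2 0 0 0;0 0 0 3 0 0 0;0 0 0 3 0 0 0")

```text
clock: 16.18
tool_pos: [531.5, 192.4, 130.9]
tcp_rot: [0.001, 0.691, 0.723, -0.0]
wrist_force: [-4.9, -2.4, 14.5]
gripper_width: -0.3
```

Emit:
apply_moves(moves="0 0 0 1 0 0 0;0 0 0 2 0 0 0;0 0 0 2 0 0 0")

```text
clock: 16.43
tool_pos: [531.6, 192.4, 130.7]
tcp_rot: [0.001, 0.691, 0.722, -0.0]
wrist_force: [-8.4, -4.1, 25.4]
gripper_width: 0.2
```

The button is bottomed: z stalls at 130.7 with 25 N, after about 6 mm of soft travel. I release and retreat.

Emit:
apply_moves(moves="0 0 0 -6 0 0 0;0 0 0 -15 0 0 0;0 0 0 -35 0 0 0;0 0 0 -60 0 0 0;0 -30 0 -75 0 0 0;0 -65 0 -80 0 0 0;0 -100 0 -80 0 0 0;0 -135 0 -80 0 0 0")

```text
clock: 17.1
tool_pos: [537.6, 56.1, 207.4]
tcp_rot: [0.001, 0.691, 0.723, 0.001]
wrist_force: [0.5, -0.2, -1.0]
gripper_width: 0.1
```

Emit:
apply_moves(moves="0 -35 0 0 0 0 0;0 -70 0 0 0 0 0;0 -105 0 0 0 0 0;0 -140 0 0 0 0 0;0 -150 0 0 0 0 0;0 -150 0 0 0 0 0;0 -150 0 0 0 0 0;0 -150 0 0 0 0 0")

```text
clock: 17.77
tool_pos: [543.9, -90.3, 206.7]
tcp_rot: [-0.0, 0.69, 0.723, 0.0]
wrist_force: [0.5, 0.5, 0.0]
gripper_width: -0.3
```

```bash
python3 -c "
from h import *
to(531,191,150,92.5)
t=robot.read_camera('top');s=robot.read_camera('scene')
a=cv2.imread('pics/t8.png')
print('diff reader region',cv2.absdiff(a,t)[155:230,175:240].mean(), cv2.absdiff(cv2.imread('pics/top0.png'),t)[90:140,150:375].mean())
cv2.imwrite('pics/c10.png',np.hstack([cv2.resize(s[100:220,320:440],(400,400),interpolation=2),cv2.resize(t[85:235,150:300],(400,400),interpolation=2)]))"
```

```text
to [281.6   0.3  57. ] [ 0.  -0.1  0.2] phi 92.7 tool [543.9 -90.3 206.7] F [0.5 0.5 0. ] t 17.77 j [ 0.42  0.26 -0.4   1.8   0.11  1.11  0.03]
diff reader region 0.4092991452991453 7.610014814814815
```

View pics/c10.png

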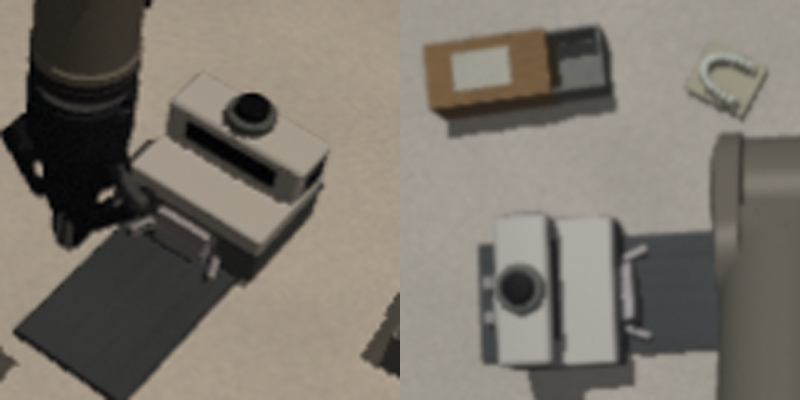

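The carrier is still home, with its end board at top crop (628,290). The button has sprung back, and the carton and practice jaw are undisturbed. I hand the job in.

```bash
python3 -c "
from h import *
print(robot.close_job())"
```

```text
the job is handed in; nothing more can be done
None
```

I laid the grey aluminium carrier on the open end of the bed, low end first, and pushed it under the gantry to the end stop. I then pressed the start button right down and let it go. The job was handed in at about 18 s of the 64 s allowed; the hand-in gives no verdict.

- **Carrier home:** while pushing, the tool stopped at y = 84 mm and the push force rose from 7 to 19 N. Pictures after the push and after the press show the end board outside the tunnel, between the guide strips.
- **Button:** it went down about 6 mm and bottomed out at 25 N. The last top view of the reader matches the one taken before the press (mean difference 0.4 grey levels), so it has sprung back.
- **Bystanders:** the carton and practice jaw look unmoved. The mug was outside the last crop I viewed. A before/after comparison of the strip holding all three gave 7.6 grey levels, which I put down to the arm and its shadow but did not confirm; the arm never went near the mug.
- **Disagreement:** the two cameras differed by up to about 7 mm on positions. I worked around this with wide clearances and by watching the force.

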